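Make up two hardware kits for the furniture class

TASK

Make up the two kits for the furniture class. In the three-cell tray put the large screw carton in the long cell, and the caster and the low bun foot in the two square cells, one in each (either way round); in the two-cell tray put the small screw carton in the longer cell and the tall leg in the square cell. Stand each one upright and flat on the floor of its cell, and leave the glue bottle standing where it is.

Things in the scene. Friction and masses are not known exactly. Their poses are not given: they have to be found in the camera images.
- tray3: Three-cell sheet-metal kit tray, fixed, 165 (x) by 160 (y) mm; rim and dividers 14 mm high, 4 mm thick; floor 4 mm thick. Origin: centre of underside, z up. Long cell in the +x half (away from the robot, yaw within 0.2 rad): centre x +39, y 0 mm, inside 79 (x) by 152 (y). Two square cells in the -x half: centres x -41.5, y +39 and -39 mm, inside 74 by 74.
- tray2: Two-cell sheet-metal kit tray, fixed, 72 (x) by 170 (y) mm; rim and divider 14 mm high, 4 mm thick; floor 4 mm thick. Origin: centre of underside, z up; yaw within 0.3 rad of 0. Longer cell: centre x 0, y -34 mm, inside 64 (x) by 94 (y). Square cell: centre x 0, y +49 mm, inside 64 by 64.
- carton_large: The larger of two plain closed cardboard screw cartons with a strip of paper tape on top: 110 (x) by 55 (y) by 55 mm high, about 0.4 kg. Origin at the centre of its underside, z up. Take it across its 55 mm width.
- carton_small: The smaller cardboard screw carton, same look: 70 (x) by 40 (y) by 45 mm high, about 0.16 kg. Origin at the centre of its underside, z up. Take it across its 40 mm width.
- caster: Furniture caster standing upside down on its steel plate (50 x 50 x 4 mm); 67 mm high, 0.18 kg, rigid. Two flat fork cheeks, 32 mm over their outsides (along y), 26 mm wide (along x), from 16 to 52 mm height; between them a black wheel, 48 mm diameter, axle along y at 43 mm. Origin: centre of the plate underside, z up. Take it by the cheeks, closing along y.
- bun_foot: Low round furniture foot of pale wood, straight-sided from 8 to 38 mm up, 46 mm diameter there (36 mm at its base), 45 mm high, about 0.06 kg. Origin at the centre of its underside, z up the axis.
- leg: Tall tapered furniture leg of pale wood standing on its wide end: 40 mm diameter at the bottom, tapering to 30 mm at the top, 85 mm high (about 34 mm diameter at 50 mm height), about 0.07 kg. Origin at the centre of its underside, z up the axis.
- glue: White round glue bottle with a black cap, 48 mm diameter, 130 mm high, standing loose among the stock; not part of any kit, leave it where it stands. Origin at the centre of its underside.
Mind the look-alikes: they are no part of the job. What is shaped like the tray2 but black is not meant.

How it is judged:
By the outcome, as a careful person would: the job done as asked, in the order asked, and still so for the second after the job is handed in, with the robot touching nothing.
It also fails if it takes over 125 s, if anything falls off the work surface, if the arm or the gripper's body presses on something with over 40 N, if the wrist force passes 120 N, or if a joint passes its speed limit or range.

ROBOT

A 6-joint arm with a two-finger parallel gripper is mounted at the origin on the work surface. World frame = base frame: x ahead of the robot, y to its left, z up, the work surface at z = 0. Lengths are in mm, angles in rad, forces in N, time in s.
With the tool pointing down it reaches from about 400 to 925 mm from the base axis. Payload 12.5 kg.
Tool frame: the origin (TCP) lies midway between the tips of the shut fingers; the grasp point (between the pads) lies 19 mm behind it; z points along the fingers, y is the line along which they close (so a half turn about z gives the same grasp; the last joint's range is limited). The gripper opens to 95 mm and grips with 3 to 60 N. Pads are 20 mm wide; open, the fingers measure 119 mm over their backs; the gripper's body (75 mm by 180 mm) begins 59 mm behind the grasp point.
Start: joints at [1.192, 0.491, 1.559, -0, 1.092, -0.106], TCP at [168.377, 601.913, 183.061] pointing down, gripper open.
Joint ranges: [-3.1, 3.1], [-0.84, 2.19], [0.05, 2.79], [-1.13, 4.28], [0.06, 2.93], [-2.69, 2.69]. Speed limits (rad/s): [2.22, 2.22, 2.79, 3.14, 3.14, 3.14].

INTERFACE

Orientations are given as [roll, pitch, yaw] about the fixed x, y, z axes, in that order (R = Rz(yaw) Ry(pitch) Rx(roll)).
In Python, from station import arm, camera, workorder, trace, tip_of gives the robot as it stands.
- The arm moves only by the tool apply_moves, never from a script. Its argument "steps" is a list of rows, each a list of 5 numbers: the shift along the world's x, y, z in m, then the turn about the world's z in rad, then the finger opening in m, from 0 to 0.0951. A call has 1 to 8 rows; each row is the pose to reach, as a shift and turn from the pose commanded when the call began; what a row does not reach only later rows make up. A row lasts 1/8 s, in which the tool goes at most 62.5 mm and 10.7 degrees, less where a joint would pass 70% of its speed; a pose out of reach is approached as far as the arm can. A call with a gripper value outside its range is refused whole. The fingers move at their own pace and stop on an object; "grip_force" is the grip in N (left out, the last holds). Time passes only in rows, so rows that repeat a pose let the fingers close. It gives the time, the measured TCP pose, the force, the opening and the grip force at its end, in the units of the state.
- arm.get_state(): the state, without advancing time (a new reading comes with each control period).
- camera(name): name is "scene" or "top" or "wrist"; returns a dict with "image" (384x512x3 uint8, red, green, blue), "depth" (384x512 float32, mm along the optical axis (not along the pixel's ray), 0 where there is no reading), "intrinsics" (3x3 intrinsics, pixels), "R" (3x3) and "t" (3): a world point X has camera coordinates R X + t. Camera axes: x right, y down, z forward; pixel columns grow to the right and rows downward; lengths in mm; the calibration is good to about 2 mm. A picture is of the moment at which its call begins.
- workorder.job_done(): hands the job in; it is judged then, once.
Trained networks look in the newest picture that a camera, given by its name, has taken for a name from the list of things; names that differ only in an ending like _2 or _b are one class to them, and where a whole thing is asked for, a point or a joint stands for the part that bears it (a point fixed in the world has none). Each returns a list of dicts, best first, with "conf" (0 to 1); they miss things now and then, are a little off and sometimes report something else, mostly with a low value. They report only what shows in the picture. A call takes as long as a camera call. They do not tell look-alikes from the thing itself.
- trace(label, camera): "region" (384x512 bool, what is visible of it) and "uv" ([column, row] in pixels, amid what is visible of it).
- tip_of(label, camera): "uv" ([column, row] in pixels: a listed point, or the origin of a listed thing).
The state is a dict: "t": time; "qpos": joint angles; "joint_vel": joint speeds; "joint_torque": joint torques, N m; "position": TCP position; "tcp_rot": TCP orientation; "wrist_force": force on the tool from outside, world axes, zero at the start; "torque": the same for the moment, N m; "grip_width": finger opening in mm; "finger_force": force on a finger pad.
Only numpy, scipy, OpenCV 4.12 (cv2) and the standard library are available. Lean on these libraries where they do the work, as an engineer would, in place of code of your own. Each camera call takes 0.05 s, during which the arm holds its last target. There are 200 camera calls.

## Working session

There is one attempt and no reset: what is moved stays moved. The work goes in short steps, Python scripts to look and compute and a tool call to move; the robot and the scene stay as the last step left them, time stands still between calls to the robot, and variables do not carry over. Pictures are saved under pics/ and viewed, at most 14 in all, crops included, and the job is handed in when it is done.

Besides the shell and the picture viewer there is one more tool, called after ">>>" by a JSON object that holds its "method" and its "body", one argument or row to a line. apply_moves: Moves the arm, as the interface text tells. Its arguments: {"type":"object","properties":{"steps":{"type":"array","items":{"type":"array","items":{"type":"number"}}},"grip_force":{"type":"number"}},"required":["steps"]}

```bash
ls; mkdir -p pics; cat > h.py <<'E'
import numpy as np, cv2
from station import arm, camera, workorder, trace, tip_of
def world(c,mask=None):
    K,R,t,d=c["intrinsics"],np.array(c["R"]),np.array(c["t"]),c["depth"]
    v,u=np.mgrid[:384,:512]
    P=np.stack([(u-K[0][2])*d/K[0][0],(v-K[1][2])*d/K[1][1],d],-1)
    return (P-t)@R   # R^T(P-t)
def save(n,im): cv2.imwrite(f"pics/{n}.png",cv2.cvtColor(im,cv2.COLOR_RGB2BGR))
E
python3 - <<'E'
from h import *
s=arm.get_state();print(s)
ims=[]
for n in ["scene","top"]:
    c=camera(n);W=world(c);np.savez(f"{n}.npz",**c);ims.append(c["image"])
    for l in ["tray3","tray2","carton_large","carton_small","caster","bun_foot","leg","glue"]:
        for r in trace(l,n)[:3]:
            m=r["region"]&(c["depth"]>0);P=W[m]
            zt=np.percentile(P[:,2],97) if len(P) else 0
            T=P[P[:,2]>zt-8]; 
            rect=cv2.minAreaRect(T[:,:2].astype(np.float32)) if len(T)>3 else None
            print(n,l,round(r["conf"],2),np.round(r["uv"]),m.sum(),"ztop",round(float(zt),1),rect and [np.round(x,1) for x in rect], c["image"][m].mean(0).round() if len(P) else '')
    save(n,cv2.resize(c["image"],(800,600)))
E
```

```text
pics
{'t': 0.0, 'qpos': array([ 1.19240941e+00,  4.91565744e-01,  1.55946063e+00, -2.17809881e-05,
        1.09172092e+00, -1.05564175e-01]), 'joint_vel': array([-1.54276416e-03, -1.14449766e-03, -8.98398406e-05, -6.26722494e-04,
        1.17522200e-03, -5.36596597e-04]), 'joint_torque': array([ 1.92448519e-03, -6.12647510e+01, -2.58174008e+01,  6.92636962e-02,
        4.82207327e-02, -8.37184189e-05]), 'position': array([168.26052009, 601.62148953, 182.45408623]), 'tcp_rot': array([-3.14044241e+00, -1.02452560e-04,  2.86877990e+00]), 'wrist_force': array([0.49426308, 0.83301407, 0.12408001]), 'torque': array([-0.00740425, -0.01011267, -0.02682375]), 'finger_force': 0.0, 'grip_width': 94.74796640675842}
scene tray3 0.96 [286. 271.] 4370 ztop 14.5 [array([654. , 124.9]), array([160.8, 169. ]), np.float64(88.3)] [231. 222. 223.]
scene tray3 0.79 [181. 145.] 1005 ztop 15.0 [array([ 276.9, -301. ]), array([ 81.5, 172.3]), np.float64(6.8)] [35. 28. 28.]
scene tray3 0.74 [188. 249.] 1829 ztop 15.0 [array([ 653.2, -115.6]), array([ 77.7, 172.3]), np.float64(1.4)] [221. 211. 213.]
scene tray
[... 2032 characters left out ...]
0.3 [array([570.2, 323.7]), array([ 55.9, 108.6]), np.float64(86.9)] [196. 167. 125.]
top carton_small 0.67 [248. 200.] 428 ztop 50.0 [array([440.6,  -9.8]), array([69.8, 39.9]), np.float64(85.6)] [211. 183. 141.]
top caster 0.9 [348. 195.] 372 ztop 68.2 [array([ 440.2, -281.5]), array([22.8, 36.4]), np.float64(62.8)] [126. 114. 105.]
top bun_foot 0.75 [293. 190.] 256 ztop 49.5 [array([ 456.5, -127.9]), array([41.4, 41. ]), np.float64(30.4)] [208. 181. 128.]
top leg 0.49 [135. 204.] 239 ztop 88.4 [array([427.9, 285.1]), array([29. , 28.2]), np.float64(87.7)] [170. 143. 100.]
top glue 0.63 [193. 196.] 333 ztop 132.5 [array([455., 135.]), array([20.9, 21.5]), np.float64(37.4)] [152. 141. 130.]
```

View pics/top.png

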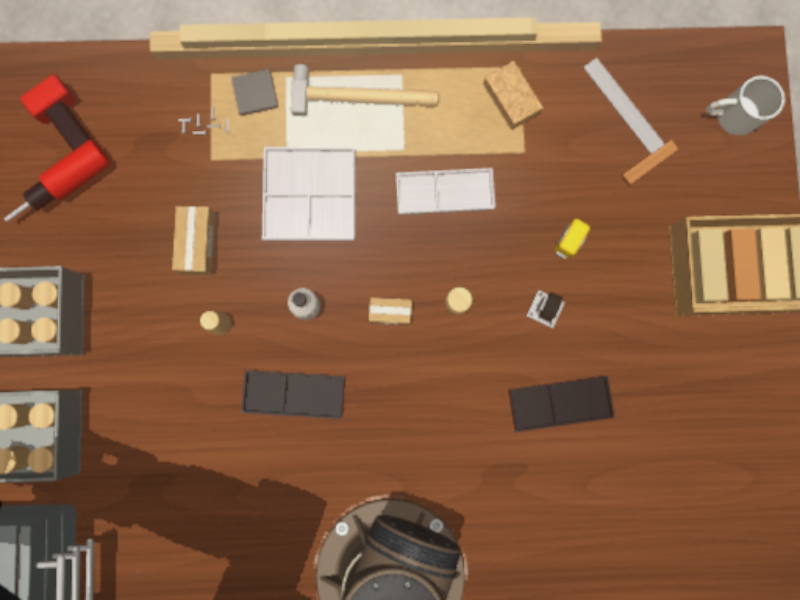

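View pics/scene.png

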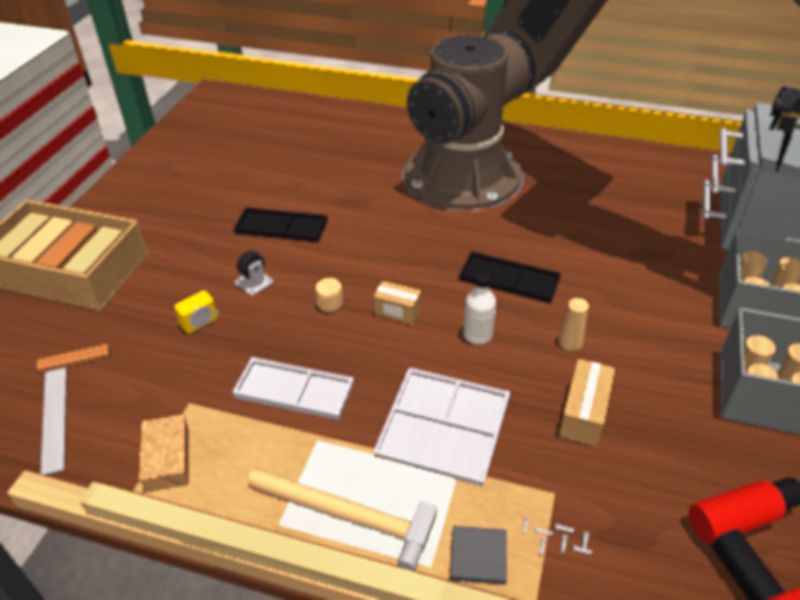

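Pictures: top view (800×600, x up, y left) shows the trays at (308,193) with three cells and at (445,190) with two cells, both white. The two black trays at (293,393) and (560,402) are look-alikes.

Candidates:
- **Large carton:** (192,239).
- **Small carton:** (390,310).
- **Caster:** (546,308).
- **Bun foot:** (459,299). Round feet in the bins at (8–45,290–460) look similar.
- **Leg:** (212,321). The pieces in the bins could be taken for it.
- **Glue:** (303,302).

By the description I choose the white trays and the free-standing parts.

```bash
python3 - <<'E'
from h import *
d=np.load("top.npz");save("crop",cv2.resize(d["image"][85:275,100:400],(780,494),interpolation=cv2.INTER_CUBIC))
for n in ["scene","top"]:
    c=dict(np.load(n+".npz"));W=world(c);m=(c["depth"]>0)&(W[...,0]>350)&(W[...,0]<640)&(abs(W[...,1])<350)
    z=W[m][:,2];print(n,"table z",np.median(z))
    # caster plate
    m=(np.hypot(W[...,0]-441,W[...,1]+282)<45)
    P=W[m&(W[...,2]>2)]; pl=P[(P[:,2]<14)]
    b=c["image"].astype(int); bright=m&(b.min(-1)>120)
    Q=W[bright]; print(len(Q),cv2.minAreaRect(Q[:,:2].astype(np.float32)),cv2.minAreaRect(P[:,:2].astype(np.float32)))
E
```

```text
scene table z 0.20900081917595642
162 ((435.49505615234375, -286.48992919921875), (62.471458435058594, 57.29746627807617), 62.316673278808594) ((444.09564208984375, -281.3059387207031), (74.61116790771484, 78.6813735961914), 18.146127700805664)
top table z 0.8042485311097386
190 ((437.3946228027344, -282.4039306640625), (52.42388916015625, 50.025657653808594), 62.26683044433594) ((441.2862243652344, -280.3098449707031), (82.65288543701172, 84.62061309814453), 53.54534149169922)
```

View pics/crop.png

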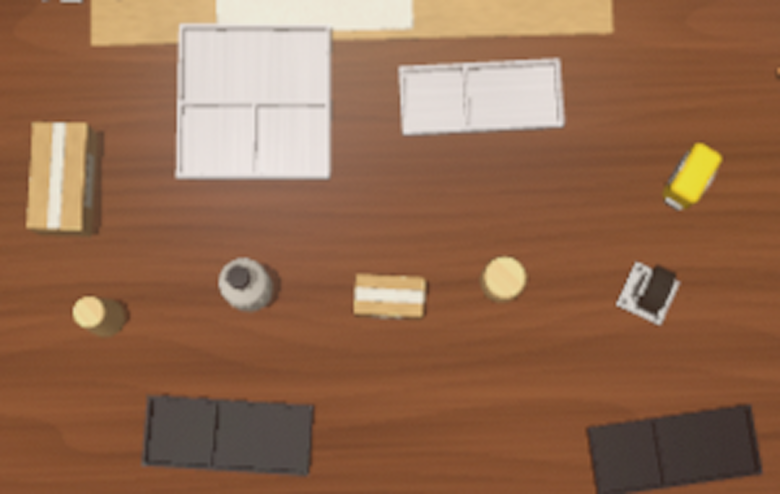

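>>> {"method": "apply_moves", "body": {
  "steps": [
    [0.05,-0.035,0,0.03,0.095],
    [0.1,-0.07,0,0.06,0.095],
    [0.15,-0.105,0,0.09,0.095],
    [0.2,-0.14,0,0.12,0.095],
    [0.25,-0.175,0,0.15,0.095],
    [0.3,-0.21,0,0.18,0.095],
    [0.35,-0.245,0,0.2,0.095],
    [0.402,-0.28,0,0.22,0.095]
  ],
  "grip_force": 25
}}

```text
t: 1.9
position: [571.8, 320.7, 183.2]
tcp_rot: [3.141, 0.0, 3.089]
wrist_force: [0.1, 1.1, -0.2]
grip_width: 95.0
finger_force: 0.0
```

Crop confirms it: white tray3 at (254,102) with the long cell on the far side, white tray2 at (482,96) with the square cell to the left (+y), black trays below. The cartons, bun foot, leg and caster are free-standing.

```bash
cat >> h.py <<'E'
def meas(l,n="wrist",zmin=None,band=8):
    c=camera(n);W=world(c)
    for r in trace(l,n)[:2]:
        m=r["region"]&(c["depth"]>0);P=W[m];zt=np.percentile(P[:,2],95);T=P[abs(P[:,2]-zt)<band]
        k=cv2.minAreaRect(T[:,:2].astype(np.float32))
        print(l,round(r["conf"],2),np.round(r["uv"]),len(T),"ztop",round(float(zt),1),[np.round(x,1) for x in k])
    s=arm.get_state();print("tcp",s["position"].round(1),"closing deg",round(np.degrees(s["tcp_rot"][2])-90,2),"t",s["t"]);return c,W
E
python3 - <<'E'
from h import *
c,W=meas("carton_large")
save("w1",c["image"])
E
```

```text
carton_large 0.56 [255. 172.] 3969 ztop 56.5 [array([569.9, 324.1]), array([ 55.2, 109.4]), np.float64(87.1)]
tcp [574.4 318.3 182.5] closing deg 86.73 t 2.0
```

View pics/w1.png

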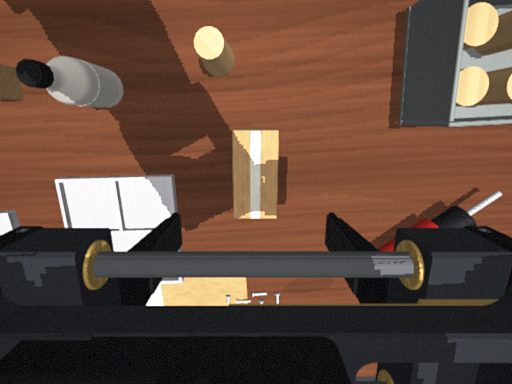

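The carton is at (255,172) in the wrist view, centred between the fingers with its long axis up the picture. Nothing is in the fingers' way.

>>> {"method": "apply_moves", "body": {
  "steps": [
    [0,0.002,-0.04,0,0.095],
    [0,0.002,-0.08,0,0.095],
    [0,0.002,-0.08,0,0.095],
    [0,0.002,-0.08,0,0.095]
  ]
}}

```text
t: 2.5
position: [570.7, 324.5, 104.5]
tcp_rot: [3.141, 0.001, 3.089]
wrist_force: [-0.6, 0.9, 0.6]
grip_width: 94.8
finger_force: 0.0
```

>>> {"method": "apply_moves", "body": {
  "steps": [
    [0,0,-0.045,0,0.095],
    [0,0,-0.084,0,0.095],
    [0,0,-0.084,0,0.095],
    [0,0,-0.084,0,0.04],
    [0,0,-0.084,0,0.04],
    [0,0,-0.084,0,0.04],
    [0,0,-0.084,0,0.04],
    [0,0,-0.084,0,0.04]
  ],
  "grip_force": 30
}}

```text
t: 3.5
position: [570.3, 323.8, 19.5]
tcp_rot: [-3.141, 0.0, 3.089]
wrist_force: [-0.2, -2.2, 4.7]
grip_width: 54.7
finger_force: 30.0
```

>>> {"method": "apply_moves", "body": {
  "steps": [
    [0,0,0.04,0,0.04],
    [0,0,0.08,0,0.04],
    [0.015,-0.025,0.08,-0.18,0.04],
    [0.03,-0.05,0.08,-0.36,0.04],
    [0.045,-0.075,0.08,-0.54,0.04],
    [0.06,-0.1,0.08,-0.72,0.04],
    [0.075,-0.125,0.08,-0.9,0.04],
    [0.09,-0.15,0.08,-1.08,0.04]
  ]
}}

```text
t: 4.5
position: [660.1, 173.1, 98.1]
tcp_rot: [-3.14, -0.001, 2.003]
wrist_force: [-0.1, -0.4, -4.7]
grip_width: 54.2
finger_force: 30.0
```

>>> {"method": "apply_moves", "body": {
  "steps": [
    [0.011,-0.016,0,-0.16,0.04],
    [0.022,-0.033,0,-0.32,0.04],
    [0.033,-0.049,0,-0.465,0.04],
    [0.033,-0.049,0,-0.465,0.04],
    [0.033,-0.049,0,-0.465,0.04]
  ]
}}

```text
t: 5.12
position: [692.6, 125.4, 98.4]
tcp_rot: [-3.14, -0.0, 1.546]
wrist_force: [-0.1, -0.3, -5.1]
grip_width: 54.4
finger_force: 30.0
```

```bash
python3 - <<'E'
from h import *
c,W=meas("tray3",band=4)
c,W=meas("carton_large","scene"); meas("tray3","scene",band=4)
E
```

```text
tray3 0.91 [182. 150.] 1824 ztop 14.4 [array([653.4, 127.7]), array([155.5, 165.5]), np.float64(88.6)]
tcp [692.7 125.7  98.8] closing deg -1.43 t 5.225
carton_large 0.57 [291. 263.] 465 ztop 135.2 [array([694.9, 127.9]), array([106.7,  57.5]), np.float64(88.7)]
tcp [692.9 125.7  99. ] closing deg -1.46 t 5.325
tray3 0.9 [337. 179.] 178 ztop 13.8 [array([307.2, 187.5]), array([108.7,  78.7]), np.float64(85.0)]
tray3 0.81 [186. 248.] 395 ztop 14.6 [array([ 653. , -115.5]), array([ 76.2, 171.3]), np.float64(1.6)]
tcp [693.  125.5  99.1] closing deg -1.48 t 5.425
```

>>> {"method": "apply_moves", "body": {
  "steps": [
    [0,0,-0.04,0,0.04],
    [0,0,-0.065,0,0.04],
    [0,0,-0.073,0,0.04],
    [0,0,-0.0755,0,0.04],
    [0,0,-0.0755,0,0.04],
    [0,0,-0.0755,0,0.08],
    [0,0,-0.0755,0,0.08],
    [0,0,-0.0755,0,0.08]
  ]
}}

```text
t: 6.42
position: [693.6, 125.0, 24.3]
tcp_rot: [3.14, -0.0, 1.544]
wrist_force: [-0.0, -0.9, -0.7]
grip_width: 77.7
finger_force: 0.0
```

>>> {"method": "apply_moves", "body": {
  "steps": [
    [0,0,0.06,0,0.08],
    [0,0,0.12,0,0.095],
    [-0.03,-0.05,0.15,0.15,0.095],
    [-0.06,-0.1,0.15,0.3,0.095],
    [-0.09,-0.15,0.15,0.45,0.095],
    [-0.12,-0.2,0.15,0.6,0.095],
    [-0.15,-0.25,0.15,0.75,0.095],
    [-0.18,-0.3,0.15,0.9,0.095]
  ]
}}

```text
t: 7.42
position: [512.2, -176.5, 174.1]
tcp_rot: [3.141, 0.001, 2.449]
wrist_force: [0.6, -1.6, 1.0]
grip_width: 95.1
finger_force: 0.0
```

>>> {"method": "apply_moves", "body": {
  "steps": [
    [-0.03,-0.05,0,0.1,0.095],
    [-0.06,-0.09,0,0.2,0.095],
    [-0.072,-0.107,0,0.2,0.095],
    [-0.072,-0.107,0,0.2,0.095],
    [-0.072,-0.107,0,0.2,0.095]
  ]
}}

```text
t: 8.05
position: [441.6, -281.6, 173.7]
tcp_rot: [3.141, 0.0, 2.644]
wrist_force: [0.3, 0.0, -0.2]
grip_width: 95.2
finger_force: 0.0
```

```bash
python3 - <<'E'
from h import *
c,W=meas("caster",band=16)
r=trace("caster","wrist")
if r:
    m=r[0]["region"]&(c["depth"]>0)
    for lo,hi in [(1.5,8),(45,80),(2,80)]:
        P=W[m&(W[...,2]>lo)&(W[...,2]<hi)]
        print(lo,hi,len(P),cv2.minAreaRect(P[:,:2].astype(np.float32)))
    save("w2",c["image"])
E
```

```text
caster 0.96 [250. 170.] 787 ztop 66.9 [array([ 438.7, -281.9]), array([31.2, 45. ]), np.float64(62.0)]
tcp [ 441.8 -281.2  173.6] closing deg 61.54 t 8.15
1.5 8 501 ((440.353271484375, -282.2691650390625), (50.43583297729492, 51.98486328125), 62.23230743408203)
45 80 844 ((438.3836669921875, -281.7642822265625), (31.25708770751953, 45.67657470703125), 61.961524963378906)
2 80 1400 ((439.1301574707031, -281.62115478515625), (50.23820495605469, 49.801170349121094), 63.26438522338867)
```

View pics/w2.png

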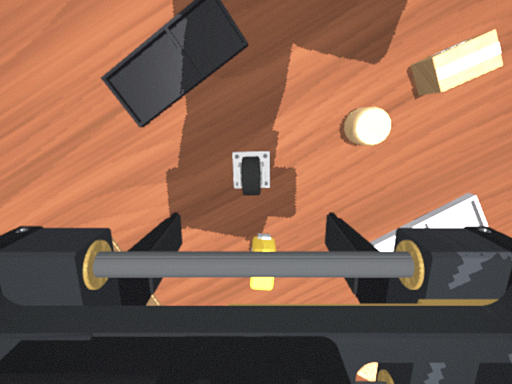

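The caster at (250,170) is square to the fingers, its wheel pointing up the picture; the yellow tape measure at (262,262) is clear of it.

>>> {"method": "apply_moves", "body": {
  "steps": [
    [-0.0015,-0.001,-0.055,0.009,0.095],
    [-0.0015,-0.001,-0.11,0.009,0.095],
    [-0.0015,-0.001,-0.14,0.009,0.08],
    [-0.0015,-0.001,-0.156,0.009,0.07],
    [-0.0015,-0.001,-0.156,0.009,0.02],
    [-0.0015,-0.001,-0.156,0.009,0.02],
    [-0.0015,-0.001,-0.156,0.009,0.02],
    [-0.0015,-0.001,-0.156,0.009,0.02]
  ],
  "grip_force": 25
}}

```text
t: 9.2
position: [440.0, -283.2, 18.3]
tcp_rot: [-3.141, 0.001, 2.653]
wrist_force: [-0.6, -0.4, 1.1]
grip_width: 40.6
finger_force: 0.0
```

>>> {"method": "apply_moves", "body": {
  "steps": [
    [0,0,0,0,0.02],
    [0,0,0,0,0.02],
    [0,0,0.04,0,0.02],
    [0,0,0.08,0,0.02]
  ]
}}

```text
t: 9.7
position: [439.3, -282.7, 98.1]
tcp_rot: [3.141, -0.002, 2.653]
wrist_force: [0.0, 0.3, -2.2]
grip_width: 31.0
finger_force: 25.0
```

>>> {"method": "apply_moves", "body": {
  "steps": [
    [0.024,0.053,0,0.07,0.02],
    [0.049,0.106,0,0.14,0.02],
    [0.073,0.159,0,0.21,0.02],
    [0.098,0.212,0,0.28,0.02],
    [0.122,0.265,0,0.35,0.02],
    [0.147,0.318,0,0.42,0.02],
    [0.171,0.371,0,0.462,0.02],
    [0.171,0.371,0,0.462,0.02]
  ]
}}

```text
t: 10.7
position: [611.3, 91.5, 96.9]
tcp_rot: [3.141, -0.0, 3.119]
wrist_force: [-0.9, -0.2, -1.4]
grip_width: 31.5
finger_force: 25.0
```

>>> {"method": "apply_moves", "body": {
  "steps": [
    [0,0,0,0,0.02],
    [0,0,0,0,0.02]
  ]
}}

```text
t: 10.95
position: [610.3, 86.9, 97.4]
tcp_rot: [-3.142, -0.001, 3.113]
wrist_force: [-0.2, 0.1, -1.5]
grip_width: 31.3
finger_force: 25.0
```

```bash
python3 - <<'E'
from h import *
c,W=meas("tray3","top",band=4);save("p1",cv2.resize(c["image"][85:215,130:320],(760,520)))
c,W=meas("carton_large","top")
E
```

```text
tray3 0.91 [356. 258.] 243 ztop 15.0 [array([ 276.2, -298.9]), array([ 71.8, 171. ]), np.float64(6.5)]
tray3 0.84 [283. 122.] 274 ztop 15.6 [array([ 651.9, -113.2]), array([ 73.9, 169.9]), np.float64(1.4)]
tcp [610.6  86.9  97.7] closing deg 88.37 t 11.05
tcp [610.7  87.2  97.7] closing deg 88.39 t 11.15
```

View pics/p1.png

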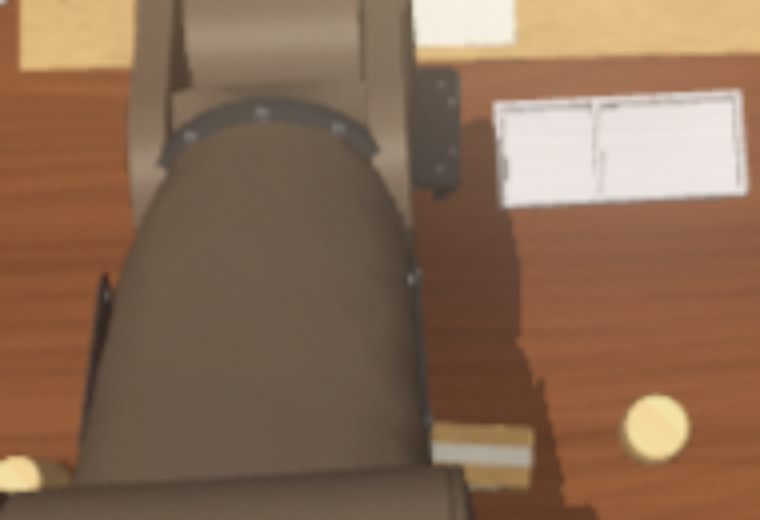

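The arm hides tray3 at (270,250), so this crop adds nothing; tray2 at (620,150) is unchanged. I'm lowering the caster.

>>> {"method": "apply_moves", "body": {
  "steps": [
    [0,0.001,-0.04,0,0.02],
    [0,0.001,-0.065,0,0.02],
    [0,0.001,-0.073,0,0.02],
    [0,0.001,-0.0755,0,0.02],
    [0,0.001,-0.0755,0,0.02],
    [0,0.001,-0.0755,0,0.05],
    [0,0.001,-0.0755,0,0.05],
    [0,0.001,-0.0755,0,0.05]
  ]
}}

```text
t: 12.15
position: [610.9, 89.1, 22.4]
tcp_rot: [3.141, 0.001, 3.115]
wrist_force: [-1.0, -0.2, 0.3]
grip_width: 49.1
finger_force: 0.0
```

>>> {"method": "apply_moves", "body": {
  "steps": [
    [0,0,0.06,0,0.05],
    [0,0,0.12,0,0.08],
    [-0.03,-0.04,0.15,0,0.095],
    [-0.06,-0.085,0.15,0,0.095],
    [-0.09,-0.13,0.15,0,0.095],
    [-0.12,-0.175,0.15,0,0.095],
    [-0.153,-0.218,0.15,0,0.095],
    [-0.153,-0.218,0.15,0,0.095]
  ]
}}

```text
t: 13.15
position: [456.2, -131.0, 172.5]
tcp_rot: [-3.141, 0.0, 3.111]
wrist_force: [0.8, 0.5, 0.0]
grip_width: 94.8
finger_force: 0.0
```

>>> {"method": "apply_moves", "body": {
  "steps": [
    [0,0,0,0,0.095],
    [0,0,0,0,0.095]
  ]
}}

```text
t: 13.4
position: [458.3, -128.2, 172.0]
tcp_rot: [3.141, 0.0, 3.116]
wrist_force: [-1.2, 0.3, -0.0]
grip_width: 95.5
finger_force: 0.0
```

```bash
python3 - <<'E'
from h import *
c,W=meas("bun_foot")
meas("caster","scene",band=16);
c,W=meas("carton_large","scene");save("p2",cv2.resize(c["image"][150:340,180:440],(780,570)))
c,W=meas("tray3","top",band=4)
E
```

```text
bun_foot 0.72 [252. 172.] 1023 ztop 46.3 [array([ 455.8, -128.2]), array([43.2, 44.4]), np.float64(89.4)]
tcp [ 458.2 -128.2  172. ] closing deg 88.56 t 13.5
caster 0.76 [275. 248.] 179 ztop 69.7 [array([630.7,  87.9]), array([32.2, 74.4]), np.float64(89.9)]
tcp [ 458.1 -128.3  171.9] closing deg 88.54 t 13.6
carton_large 0.61 [279. 276.] 1098 ztop 60.4 [array([696.4, 125.3]), array([110.2,  58.5]), np.float64(88.9)]
tcp [ 457.9 -128.6  172. ] closing deg 88.51 t 13.7
tray3 0.95 [192. 127.] 327 ztop 16.6 [array([653.3, 127. ]), array([159.8, 164. ]), np.float64(88.6)]
tray3 0.91 [359. 255.] 169 ztop 15.8 [array([ 276.9, -308.8]), array([ 72.1, 148.8]), np.float64(6.1)]
tcp [ 457.8 -128.8  172. ] closing deg 88.49 t 13.8
```

View pics/p2.png

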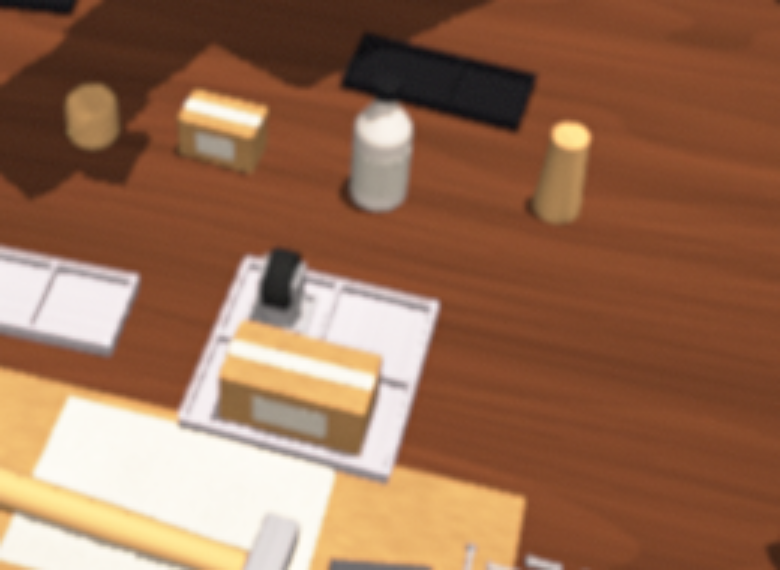

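Both sit well: the caster at (280,290) and the large carton at (300,390) stand upright in their cells. Next is the bun foot.

>>> {"method": "apply_moves", "body": {
  "steps": [
    [-0.0015,0,-0.055,0,0.095],
    [-0.0015,0,-0.11,0,0.095],
    [-0.0015,0,-0.145,0,0.08],
    [-0.0015,0,-0.158,0,0.07],
    [-0.0015,0,-0.158,0,0.03],
    [-0.0015,0,-0.158,0,0.03],
    [-0.0015,0,-0.158,0,0.03],
    [-0.0015,0,-0.158,0,0.03]
  ],
  "grip_force": 15
}}

```text
t: 14.8
position: [456.6, -129.1, 14.8]
tcp_rot: [-3.141, 0.001, 3.115]
wrist_force: [0.5, 0.1, -0.1]
grip_width: 40.3
finger_force: 0.0
```

>>> {"method": "apply_moves", "body": {
  "steps": [
    [0,0,0,0,0.03],
    [0,0,0,0,0.03],
    [0,0,0.04,0,0.03],
    [0,0,0.08,0,0.03],
    [0,0,0.08,0,0.03]
  ]
}}

```text
t: 15.42
position: [457.3, -129.4, 96.3]
tcp_rot: [-3.14, 0.004, 3.115]
wrist_force: [-1.2, -0.4, -1.6]
grip_width: 30.3
finger_force: 0.0
```

```bash
python3 - <<'E'
from h import *
c,W=meas("bun_foot");save("w3",c["image"])
meas("bun_foot","scene");meas("bun_foot","top")
E
```

```text
tcp [ 456.1 -128.9   94. ] closing deg 88.46 t 15.525
bun_foot 0.6 [214. 189.] 159 ztop 46.2 [array([ 459.6, -129.8]), array([42.1, 40.4]), np.float64(65.0)]
tcp [ 455.7 -128.8   93.2] closing deg 88.46 t 15.625
tcp [ 455.8 -128.8   93.1] closing deg 88.46 t 15.725
```

View pics/w3.png

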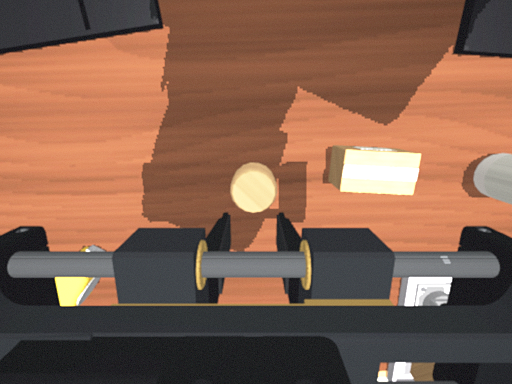

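The wrist view shows the bun foot still standing at (253,187) with the fingers half shut behind it, so the grasp missed. I'm measuring it again from the depth.

```bash
python3 - <<'E'
from h import *
for n in ["wrist","scene","top"]:
    c=camera(n);W=world(c)
    m=(c["depth"]>0)&(W[...,2]>25)&(W[...,2]<60)&(np.hypot(W[...,0]-457,W[...,1]+129)<60)
    v,u=np.nonzero(m)
    if len(u)>20:
        P=W[m];T=P[P[:,2]>np.percentile(P[:,2],90)-5];(x,r)=cv2.minEnclosingCircle(T[:,:2].astype(np.float32))
        print(n,len(u),u.mean(),v.mean(),T.mean(0).round(1),np.round(x,1),round(r,1),np.percentile(P[:,2],[5,50,98]).round(1))
E
```

```text
wrist 1779 252.95896571107363 191.7301854974705 [ 454.1 -128.1   44.9] [ 455.1 -128. ] 21.9 [37.7 44.9 46.4]
scene 225 210.14222222222222 186.4 [ 458.9 -128.6   44.3] [ 459.5 -128.7] 22.2 [27.4 42.6 47.7]
```

>>> {"method": "apply_moves", "body": {
  "steps": [
    [0,0,0,0,0.095],
    [0,0,0,0,0.095],
    [0,0,0,0,0.095],
    [0,0,0,0,0.095],
    [0,0,0,0,0.095],
    [0,0,0,0,0.095],
    [0,0,-0.04,0,0.095],
    [0,0,-0.081,0,0.095]
  ]
}}

```text
t: 16.88
position: [456.7, -129.2, 12.6]
tcp_rot: [-3.141, 0.002, 3.115]
wrist_force: [1.4, 0.0, 0.7]
grip_width: 94.5
finger_force: 0.0
```

>>> {"method": "apply_moves", "body": {
  "steps": [
    [0,0,0,0,0.06],
    [0,0,0,0,0.06],
    [0,0,0,0,0.06],
    [0,0,0,0,0.044],
    [0,0,0,0,0.044],
    [0,0,0,0,0.044]
  ],
  "grip_force": 15
}}

```text
t: 17.62
position: [456.3, -129.0, 13.3]
tcp_rot: [-3.142, 0.0, 3.115]
wrist_force: [-0.3, 0.5, -0.9]
grip_width: 45.5
finger_force: 0.0
```

```bash
python3 - <<'E'
from h import *
s=arm.get_state();print(s["position"],s["grip_width"],s["finger_force"],s["wrist_force"])
c=camera("wrist");save("w4",c["image"])
E
```

```text
[ 456.29951313 -129.01290814   13.27070854] 45.48195681023171 0.0 [-0.26303154  0.54541691 -0.89228978]
```

View pics/w4.png

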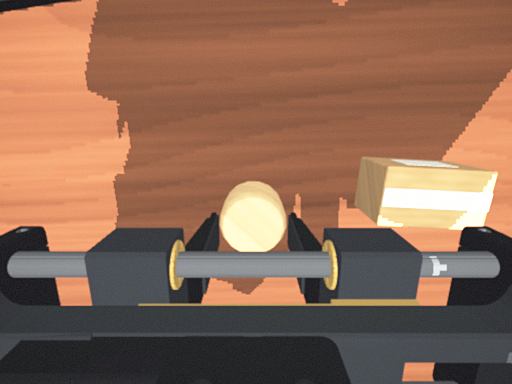

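```bash
python3 - <<'E'
from h import *
c=camera("wrist");K,R,t=[np.array(c[k]) for k in("intrinsics","R","t")];W=world(c)
s=arm.get_state();p=s["position"];print(p,s["grip_width"])
def pr(X):
    q=K@(R@X+t);return (q[:2]/q[2]).round(1),round(q[2],1)
for dy in(-23,0,23):
    print(dy,pr(p+[0,dy,0]),pr(p+[0,dy,19]))
print("cam",-R.T@t)
m=(c["depth"]>0)&(np.hypot(W[...,0]-p[0],W[...,1]-p[1])<45)&(W[...,2]>8)&(W[...,2]<60)
P=W[m];v,u=np.nonzero(m)
for lo,hi in[(8,20),(20,30),(30,40),(40,50)]:
    k=(P[:,2]>lo)&(P[:,2]<hi)
    if k.any():print(lo,hi,k.sum(),P[k].min(0).round(1),P[k].max(0).round(1),u[k].min(),u[k].max(),v[k].min(),v[k].max())
for r in(205,215,225): print([ (q,tuple(W[r,q].round(0))) for q in (200,210,215,220,226,253,280,285,290,295)])
E
```

```text
[ 456.21718264 -128.98359101   13.11744553] 44.330202279468956
-23 (array([222.3, 213. ]), np.float64(213.2)) (array([219.4, 221.9]), np.float64(194.8))
0 (array([252.1, 212.2]), np.float64(213.0)) (array([252. , 221.1]), np.float64(194.6))
23 (array([282. , 211.5]), np.float64(212.8)) (array([284.7, 220.3]), np.float64(194.4))
cam [ 385.92060986 -126.23654377  214.88674045]
8 20 163 [ 432.5 -149.8    8.1] [ 449.1 -106.3   20. ] 224 282 182 204
20 30 180 [ 432.5 -149.7   20. ] [ 448.8 -106.4   29.9] 223 283 185 207
30 40 343 [ 432.4 -150.9   30. ] [ 472.2 -105.6   40. ] 220 286 188 246
40 50 3158 [ 432.9 -154.5   40. ] [ 473.3 -100.9   50. ] 212 295 192 251
[(200, (np.float64(453.0), np.float64(-171.0), np.float64(0.0))), (210, (np.float64(454.0), np.float64(-163.0), np.float64(0.0))), (215, (np.float64(454.0), np.float64(-159.0), np.float64(1.0))), (220, (np.float64(454.0), np.float64(-155.0), np.float64(0.0))), (226, (np.float64(442.0), np.float64(-146.0), np.float64(39.0))), (253, (np.float64(440.0), np.float64(-128.0), np.float64(45.0))), (280, (np.float64(443.0), np.float64(-110
[... 840 characters left out ...]
np.float64(-101.0), np.float64(49.0)))]
[(200, (np.float64(471.0), np.float64(-173.0), np.float64(-0.0))), (210, (np.float64(444.0), np.float64(-152.0), np.float64(68.0))), (215, (np.float64(446.0), np.float64(-150.0), np.float64(62.0))), (220, (np.float64(455.0), np.float64(-151.0), np.float64(40.0))), (226, (np.float64(453.0), np.float64(-146.0), np.float64(46.0))), (253, (np.float64(453.0), np.float64(-128.0), np.float64(47.0))), (280, (np.float64(454.0), np.float64(-111.0), np.float64(45.0))), (285, (np.float64(456.0), np.float64(-107.0), np.float64(42.0))), (290, (np.float64(449.0), np.float64(-106.0), np.float64(58.0))), (295, (np.float64(446.0), np.float64(-104.0), np.float64(67.0)))]
```

```bash
python3 - <<'E'
from h import *
c=camera("wrist");W=world(c);s=arm.get_state();print(s["position"],s["grip_width"],s["tcp_rot"])
for col in (203,206,209,212,295,298,301):
    print(col,[tuple(W[r,col].round(0).astype(int)) for r in range(200,270,6)])
save("w5",cv2.resize(c["image"][170:300,180:330],(780,676))[:600])
E
```

```text
[ 456.19894719 -128.98341402   13.08152414] 44.187975922226876 [ 3.14148892e+00 -1.22940923e-05  3.11474525e+00]
203 [(np.int64(449), np.int64(-169), np.int64(0)), (np.int64(454), np.int64(-169), np.int64(-1)), (np.int64(459), np.int64(-169), np.int64(0)), (np.int64(465), np.int64(-170), np.int64(-1)), (np.int64(444), np.int64(-157), np.int64(65)), (np.int64(444), np.int64(-155), np.int64(75)), (np.int64(445), np.int64(-154), np.int64(81)), (np.int64(445), np.int64(-153), np.int64(89)), (np.int64(444), np.int64(-151), np.int64(96)), (np.int64(426), np.int64(-143), np.int64(138)), (np.int64(427), np.int64(-143), np.int64(139)), (np.int64(429), np.int64(-143), np.int64(140))]
206 [(np.int64(449), np.int64(-166), np.int64(1)), (np.int64(454), np.int64(-167), np.int64(0)), (np.int64(460), np.int64(-167), np.int64(0)), (np.int64(464), np.int64(-167), np.int64(1)), (np.int64(445), np.int64(-155), np.int64(65)), (np.int64(444), np.int64(-154), np.int64(74)), (np.int64(445), np.int64(-152), np.int64(82)), (np.int64(445), np.int64(-151), np.int64(88)), (np.int64(446), np.int64(-151), np.int64
[... 2284 characters left out ...]
64(428), np.int64(-113), np.int64(136)), (np.int64(428), np.int64(-114), np.int64(139)), (np.int64(430), np.int64(-114), np.int64(139))]
301 [(np.int64(451), np.int64(-89), np.int64(0)), (np.int64(457), np.int64(-89), np.int64(0)), (np.int64(461), np.int64(-89), np.int64(0)), (np.int64(467), np.int64(-89), np.int64(0)), (np.int64(447), np.int64(-100), np.int64(64)), (np.int64(446), np.int64(-102), np.int64(74)), (np.int64(445), np.int64(-103), np.int64(83)), (np.int64(446), np.int64(-104), np.int64(88)), (np.int64(447), np.int64(-105), np.int64(93)), (np.int64(427), np.int64(-113), np.int64(137)), (np.int64(427), np.int64(-113), np.int64(140)), (np.int64(430), np.int64(-113), np.int64(140))]
```

View pics/w5.png

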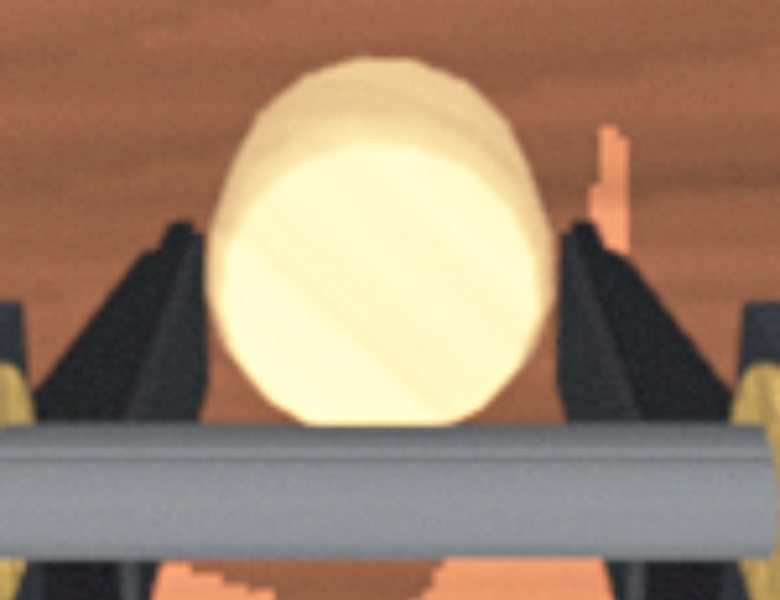

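The fingertips at (180,230) and (585,230) end level with the bun foot's top. The depth puts them at about z 47 while the reported TCP is at z 13, so the true tips sit about 33 mm above the reported TCP. The first grasp closed over the top of the bun foot. I'm correcting by going 33 mm lower.

>>> {"method": "apply_moves", "body": {
  "steps": [
    [0,0,0,0,0.08],
    [0,0,0,0,0.08],
    [0,0,0,0,0.08],
    [0,0,0,0,0.08],
    [0,0,-0.01,0,0.08],
    [0,0,-0.02,0,0.08],
    [0,0,-0.03,0,0.08],
    [0,0,-0.03,0,0.08]
  ],
  "grip_force": 15
}}

```text
t: 18.77
position: [455.7, -128.8, -17.9]
tcp_rot: [3.141, -0.002, 3.115]
wrist_force: [0.4, 0.5, -0.3]
grip_width: 80.3
finger_force: 0.0
```

>>> {"method": "apply_moves", "body": {
  "steps": [
    [0,0,0,0,0.035],
    [0,0,0,0,0.035],
    [0,0,0,0,0.035],
    [0,0,0,0,0.035],
    [0,0,0,0,0.035],
    [0,0,0,0,0.035]
  ]
}}

```text
t: 19.52
position: [456.3, -129.0, -16.8]
tcp_rot: [-3.142, 0.0, 3.115]
wrist_force: [-0.3, -0.1, 3.3]
grip_width: 45.8
finger_force: 15.0
```

>>> {"method": "apply_moves", "body": {
  "steps": [
    [0,0,0.05,0,0.035],
    [0,0,0.1,0,0.035],
    [0.026,0.049,0.1,0,0.035],
    [0.052,0.099,0.1,0,0.035],
    [0.078,0.148,0.1,0,0.035],
    [0.105,0.197,0.1,0,0.035],
    [0.131,0.247,0.1,0,0.035],
    [0.157,0.2955,0.1,0,0.035]
  ]
}}

```text
t: 20.52
position: [613.7, 168.4, 82.8]
tcp_rot: [-3.142, -0.0, 3.115]
wrist_force: [0.8, -0.6, -0.0]
grip_width: 45.5
finger_force: 15.0
```

>>> {"method": "apply_moves", "body": {
  "steps": [
    [0,0,0,0,0.035],
    [0,0,0,0,0.035],
    [0,0,0,0,0.035]
  ]
}}

```text
t: 20.9
position: [612.8, 165.4, 83.1]
tcp_rot: [-3.141, -0.001, 3.114]
wrist_force: [-0.4, 0.4, -0.5]
grip_width: 45.7
finger_force: 15.0
```

>>> {"method": "apply_moves", "body": {
  "steps": [
    [0,0.001,-0.05,0,0.035],
    [0,0.001,-0.08,0,0.035],
    [0,0.001,-0.092,0,0.035],
    [0,0.001,-0.0955,0,0.035],
    [0,0.001,-0.0955,0,0.035],
    [0,0.001,-0.0955,0,0.06],
    [0,0.001,-0.0955,0,0.06],
    [0,0.001,-0.0955,0,0.06]
  ]
}}

```text
t: 21.9
position: [613.4, 167.6, -12.0]
tcp_rot: [3.141, 0.001, 3.115]
wrist_force: [-0.5, 0.0, -0.7]
grip_width: 59.9
finger_force: 0.0
```

>>> {"method": "apply_moves", "body": {
  "steps": [
    [0,0,0.06,0,0.06],
    [0,0,0.12,-0.15,0.08],
    [-0.02,-0.02,0.16,-0.33,0.095],
    [-0.05,-0.05,0.16,-0.51,0.095],
    [-0.08,-0.08,0.16,-0.69,0.095],
    [-0.11,-0.11,0.16,-0.87,0.095],
    [-0.14,-0.14,0.16,-1.05,0.095],
    [-0.172,-0.178,0.16,-1.23,0.095]
  ]
}}

```text
t: 22.9
position: [440.3, -11.1, 147.8]
tcp_rot: [3.141, 0.0, 1.88]
wrist_force: [0.8, -1.5, 0.0]
grip_width: 94.7
finger_force: 0.0
```

>>> {"method": "apply_moves", "body": {
  "steps": [
    [0,0,0,-0.18,0.095],
    [0,0,0,-0.36,0.095],
    [0,0,0,-0.4,0.095],
    [0,0,0,-0.4,0.095],
    [0,0,0,-0.4,0.095]
  ]
}}

```text
t: 23.52
position: [441.2, -10.4, 147.6]
tcp_rot: [3.141, 0.0, 1.486]
wrist_force: [-0.4, 0.0, -0.1]
grip_width: 95.2
finger_force: 0.0
```

```bash
python3 - <<'E'
from h import *
c,W=meas("carton_small")
meas("bun_foot","scene");meas("tray2","top",band=4);meas("caster","top")
E
```

```text
carton_small 0.67 [250. 180.] 2113 ztop 46.6 [array([440. , -10.6]), array([69.4, 39.6]), np.float64(86.0)]
tcp [441.2 -10.4 147.6] closing deg -4.89 t 23.625
bun_foot 0.88 [309. 258.] 237 ztop 50.2 [array([616.5, 166.1]), array([42.3, 40.5]), np.float64(22.2)]
tcp [441.2 -10.5 147.5] closing deg -4.9 t 23.725
tray2 0.93 [284. 122.] 240 ztop 15.9 [array([ 651.9, -113.1]), array([ 72.9, 169.8]), np.float64(1.5)]
tray2 0.85 [174. 250.] 136 ztop 15.8 [array([306.7, 184.8]), array([118. ,  71.7]), np.float64(84.8)]
tcp [441.2 -10.5 147.6] closing deg -4.91 t 23.825
caster 0.78 [210. 135.] 89 ztop 72.2 [array([609.7,  89.5]), array([18.7, 32.9]), np.float64(88.8)]
tcp [441.2 -10.5 147.6] closing deg -4.92 t 23.925
```

>>> {"method": "apply_moves", "body": {
  "steps": [
    [-0.001,0,-0.055,0.015,0.095],
    [-0.001,0,-0.11,0.015,0.08],
    [-0.001,0,-0.15,0.015,0.07],
    [-0.001,0,-0.165,0.015,0.065],
    [-0.001,0,-0.165,0.015,0.03],
    [-0.001,0,-0.165,0.015,0.03],
    [-0.001,0,-0.165,0.015,0.03],
    [-0.001,0,-0.165,0.015,0.03]
  ],
  "grip_force": 20
}}

```text
t: 24.92
position: [440.5, -10.5, -16.6]
tcp_rot: [3.14, 0.0, 1.5]
wrist_force: [-1.1, 0.2, 7.5]
grip_width: 39.7
finger_force: 20.0
```

>>> {"method": "apply_moves", "body": {
  "steps": [
    [0,0,0,0,0.03],
    [0,0,0,0,0.03]
  ]
}}

```text
t: 25.18
position: [440.5, -10.5, -16.6]
tcp_rot: [3.14, 0.0, 1.5]
wrist_force: [-1.2, -0.4, 7.8]
grip_width: 39.6
finger_force: 20.0
```

>>> {"method": "apply_moves", "body": {
  "steps": [
    [0,0,0.05,0,0.03],
    [0,0,0.1,0,0.03],
    [0.042,-0.027,0.1,0.03,0.03],
    [0.085,-0.055,0.1,0.06,0.03],
    [0.128,-0.083,0.1,0.098,0.03],
    [0.17,-0.11,0.1,0.098,0.03],
    [0.213,-0.138,0.1,0.098,0.03],
    [0.213,-0.138,0.1,0.098,0.03]
  ]
}}

```text
t: 26.18
position: [655.0, -150.3, 82.1]
tcp_rot: [3.14, 0.001, 1.596]
wrist_force: [-1.2, -0.4, -2.5]
grip_width: 39.8
finger_force: 20.0
```

>>> {"method": "apply_moves", "body": {
  "steps": [
    [0,0,0,0,0.03],
    [0,0,0,0,0.03]
  ]
}}

```text
t: 26.42
position: [652.5, -147.8, 82.9]
tcp_rot: [-3.141, -0.0, 1.598]
wrist_force: [-0.1, 0.7, -1.4]
grip_width: 39.8
finger_force: 20.0
```

```bash
python3 - <<'E'
from h import *
c,W=meas("tray2",band=4)
E
```

```text
tray2 0.92 [251. 120.] 1710 ztop 14.6 [array([650.9, -85.6]), array([ 72.2, 111.8]), np.float64(1.6)]
tcp [ 652.8 -147.9   83. ] closing deg 1.57 t 26.525
```

>>> {"method": "apply_moves", "body": {
  "steps": [
    [0,-0.001,-0.05,0,0.03],
    [0,-0.001,-0.08,0,0.03],
    [0,-0.001,-0.092,0,0.03],
    [0,-0.001,-0.0955,0,0.03],
    [0,-0.001,-0.0955,0,0.03],
    [0,-0.001,-0.0955,0,0.06],
    [0,-0.001,-0.0955,0,0.06],
    [0,-0.001,-0.0955,0,0.06]
  ]
}}

```text
t: 27.52
position: [653.4, -149.5, -12.5]
tcp_rot: [3.141, 0.0, 1.598]
wrist_force: [-0.8, -0.2, -0.3]
grip_width: 59.1
finger_force: 0.0
```

>>> {"method": "apply_moves", "body": {
  "steps": [
    [0,0,0.06,0,0.06],
    [0,0,0.12,0,0.08],
    [-0.02,0.04,0.165,0,0.095],
    [-0.047,0.09,0.165,0,0.095],
    [-0.075,0.145,0.165,0,0.095],
    [-0.103,0.2,0.165,0,0.095],
    [-0.13,0.25,0.165,0,0.095],
    [-0.158,0.305,0.165,0,0.095]
  ]
}}

```text
t: 28.52
position: [494.4, 156.9, 152.4]
tcp_rot: [3.141, -0.0, 1.597]
wrist_force: [0.4, 1.3, 0.9]
grip_width: 94.4
finger_force: 0.0
```

>>> {"method": "apply_moves", "body": {
  "steps": [
    [-0.025,0.047,0,0,0.095],
    [-0.05,0.095,0,0,0.095],
    [-0.067,0.1285,0,0,0.095],
    [-0.067,0.1285,0,0,0.095],
    [-0.067,0.1285,0,0,0.095]
  ]
}}

```text
t: 29.15
position: [428.4, 283.8, 152.2]
tcp_rot: [3.141, 0.0, 1.598]
wrist_force: [0.2, -0.5, -0.0]
grip_width: 95.1
finger_force: 0.0
```

```bash
python3 - <<'E'
from h import *
c,W=meas("leg")
meas("carton_small","scene")
E
```

```text
leg 0.57 [257. 181.] 696 ztop 86.1 [array([428., 285.]), array([29.3, 29.6]), np.float64(20.4)]
tcp [428.7 283.3 152.1] closing deg 1.48 t 29.25
carton_small 0.85 [173. 241.] 396 ztop 50.7 [array([ 656.8, -149.5]), array([42.4, 70.1]), np.float64(2.7)]
tcp [428.7 283.3 152.1] closing deg 1.47 t 29.35
```

>>> {"method": "apply_moves", "body": {
  "steps": [
    [0,0.001,-0.05,0,0.095],
    [0,0.001,-0.1,0,0.08],
    [0,0.001,-0.13,0,0.065],
    [0,0.001,-0.138,0,0.055],
    [0,0.001,-0.138,0,0.02],
    [0,0.001,-0.138,0,0.02],
    [0,0.001,-0.138,0,0.02],
    [0,0.001,-0.138,0,0.02]
  ],
  "grip_force": 15
}}

```text
t: 30.35
position: [428.5, 285.2, 14.7]
tcp_rot: [3.14, -0.0, 1.598]
wrist_force: [-1.8, 0.3, 3.9]
grip_width: 34.4
finger_force: 15.1
```

>>> {"method": "apply_moves", "body": {
  "steps": [
    [0,0,0,0,0.02],
    [0,0,0,0,0.02],
    [0,0,0,0,0.02]
  ]
}}

```text
t: 30.72
position: [428.5, 285.2, 14.7]
tcp_rot: [3.141, -0.0, 1.598]
wrist_force: [-1.5, -0.3, 6.6]
grip_width: 34.2
finger_force: 15.1
```

>>> {"method": "apply_moves", "body": {
  "steps": [
    [0,0,0.05,0,0.02],
    [0,0,0.1,0,0.02],
    [0,0,0.15,0,0.02],
    [0.028,-0.043,0.15,0,0.02],
    [0.056,-0.086,0.15,0,0.02],
    [0.084,-0.13,0.15,0,0.02],
    [0.112,-0.175,0.15,0,0.02],
    [0.14,-0.22,0.15,0,0.02]
  ]
}}

```text
t: 31.72
position: [568.9, 63.5, 164.1]
tcp_rot: [3.141, -0.0, 1.598]
wrist_force: [0.1, 1.1, -0.3]
grip_width: 33.8
finger_force: 14.9
```

>>> {"method": "apply_moves", "body": {
  "steps": [
    [0.028,-0.043,0,0,0.02],
    [0.056,-0.086,-0.02,0,0.02],
    [0.083,-0.1305,-0.06,0,0.02],
    [0.083,-0.1305,-0.1,0,0.02],
    [0.083,-0.1305,-0.1,0,0.02],
    [0.083,-0.1305,-0.1,0,0.02]
  ]
}}

```text
t: 32.48
position: [651.7, -65.1, 65.6]
tcp_rot: [3.14, 0.0, 1.598]
wrist_force: [-0.1, -0.1, -0.1]
grip_width: 34.2
finger_force: 14.9
```

```bash
python3 - <<'E'
from h import *
c=camera("wrist");save("w6",c["image"]);s=arm.get_state();print(s["position"],s["grip_width"])
c,W=meas("leg","scene")
E
```

```text
[651.97084826 -64.97171761  66.11967611] 33.89169060583871
leg 0.51 [206. 239.] 27 ztop 129.8 [array([662.2, -53.8]), array([ 4.7, 18.3]), np.float64(77.2)]
tcp [651.9 -65.   66.1] closing deg 1.6 t 32.625
```

View pics/w6.png

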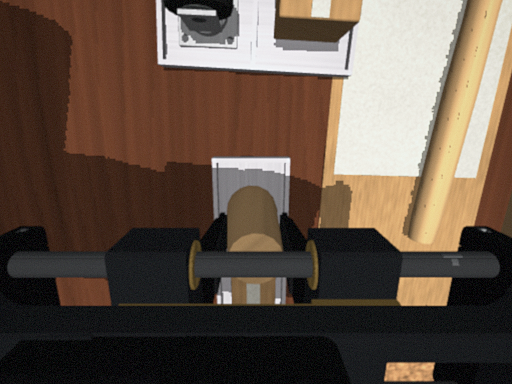

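The leg hangs upright at (253,220), centred over the square cell whose far edge is at row 160. I'm lowering it.

>>> {"method": "apply_moves", "body": {
  "steps": [
    [0,0,-0.025,0,0.02],
    [0,0,-0.04,0,0.02],
    [0,0,-0.0455,0,0.02],
    [0,0,-0.047,0,0.02],
    [0,0,-0.047,0,0.02],
    [0,0,-0.047,0,0.05],
    [0,0,-0.047,0,0.05],
    [0,0,-0.047,0,0.05]
  ]
}}

```text
t: 33.62
position: [651.4, -65.5, 17.2]
tcp_rot: [3.141, 0.0, 1.598]
wrist_force: [-0.6, 0.6, -0.3]
grip_width: 49.6
finger_force: 0.0
```

>>> {"method": "apply_moves", "body": {
  "steps": [
    [0,0,0.02,0,0.06],
    [0,0,0.06,0,0.08],
    [0,0,0.12,0,0.095],
    [-0.05,0,0.16,0,0.095],
    [-0.11,0,0.16,0,0.095],
    [-0.17,0,0.16,0,0.095],
    [-0.2,0,0.16,0,0.095],
    [-0.2,0,0.16,0,0.095]
  ]
}}

```text
t: 34.62
position: [450.1, -65.5, 178.7]
tcp_rot: [3.14, 0.001, 1.597]
wrist_force: [0.5, -0.0, 0.7]
grip_width: 94.7
finger_force: 0.0
```

```bash
python3 - <<'E'
from h import *
for l in["carton_large","caster","bun_foot","carton_small","leg","glue"]: c,W=meas(l,"scene")
save("end",cv2.resize(c["image"][140:340,120:420],(780,520)))
E
```

```text
carton_large 0.62 [280. 278.] 1089 ztop 60.5 [array([696.4, 125.3]), array([110.4,  58.7]), np.float64(89.6)]
tcp [452.2 -65.7 178.2] closing deg 1.54 t 34.725
caster 0.87 [275. 248.] 113 ztop 69.6 [array([614.3,  87.7]), array([21.7, 36.1]), np.float64(87.5)]
caster 0.73 [310. 199.] 70 ztop 127.6 [array([456.6, 132.6]), array([21.8, 20.8]), np.float64(62.0)]
tcp [452.3 -65.6 177.5] closing deg 1.56 t 34.825
bun_foot 0.96 [310. 260.] 229 ztop 50.1 [array([628.4, 172.6]), array([68.7, 42.5]), np.float64(26.2)]
tcp [452.  -65.5 177. ] closing deg 1.56 t 34.925
carton_small 0.85 [172. 240.] 408 ztop 50.7 [array([ 656.4, -150.5]), array([42.8, 71.8]), np.float64(2.0)]
tcp [451.6 -65.5 176.8] closing deg 1.56 t 35.025
leg 0.87 [205. 244.] 129 ztop 89.1 [array([652.3, -65.7]), array([33. , 27.8]), np.float64(20.3)]
tcp [451.4 -65.4 176.9] closing deg 1.56 t 35.125
glue 0.63 [310. 199.] 65 ztop 127.7 [array([457.1, 132. ]), array([21.5, 18.4]), np.float64(36.3)]
tcp [451.3 -65.4 176.9] closing deg 1.55 t 35.225
```

View pics/end.png

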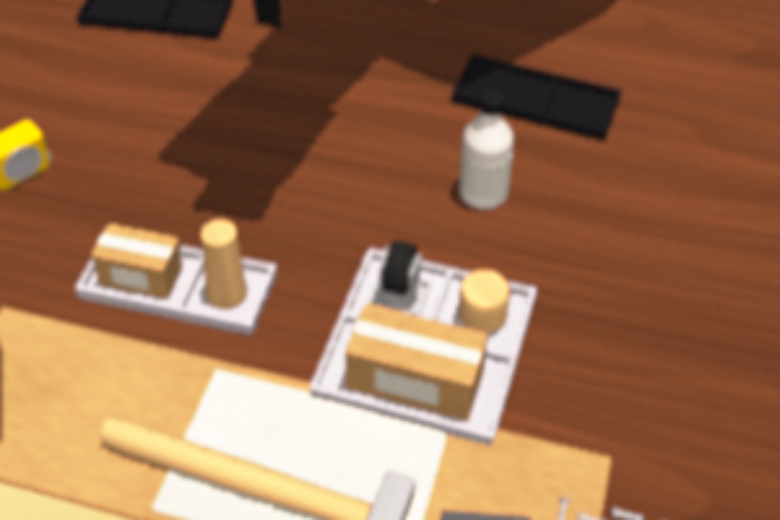

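All five parts stand upright in their cells: small carton (137,260), leg (222,262), caster (400,278), bun foot (484,300), large carton (415,360). The tops measure about 4 mm above their heights on the bench, which matches the tray floor. The glue bottle at (487,160) has not moved.

```bash
python3 -c "
from station import workorder;print(workorder.job_done())"
```

```text
the job is handed in; nothing more can be done
None
```

Both kits are made up, with all five parts upright in their cells and the glue bottle left where it stood; I handed the job in at about 35 s of the 125 s allowed, and the bun foot needed a second grasp because the fingertips sit about 33 mm above the reported TCP.

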